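Pin the shaker's transport lock

ROBOT

A 7-joint arm with a two-finger parallel gripper is mounted at the origin on the work surface; the furniture and walls round the work are solid. World frame = base frame: x ahead of the robot, y to its left, z up, the work surface at z = 0. Lengths are in m, angles in rad, forces in N, time in s.
With the tool pointing down it reaches from about 0.425 to 0.875 m from the base axis. Payload 4.7 kg.
Tool frame: the origin (TCP) lies midway between the tips of the shut fingers; the grasp point (between the pads) lies 19 mm behind it; z points along the fingers, x is the direction in which the jaws open and shut, and the axes are right-handed (so a half turn about z gives the same grasp; the last joint's range is limited). The gripper opens to 87 mm and grips with 3 to 60 N. Pads are 19 mm wide; open, the fingers measure 117 mm over their backs; the gripper's body (75 mm by 190 mm) begins 51 mm behind the grasp point.
Start: joints at [1.218, 0.321, -0.07, 1.45, 0.023, 1.371, -0.057], TCP at [0.233, -0.607, 0.223] pointing down, gripper open.
Joint ranges: [-2.86, 2.86], [-0.3, 2.09], [-1.38, 1.24], [0.06, 2.45], [-1.56, 4.7], [0.09, 2.05], [-2.69, 2.69]. Speed limits (rad/s): [2.57, 2.57, 3.14, 3.14, 3.14, 3.14, 3.14].

INTERFACE

Orientations are given as a rotation vector (axis times angle).
In Python, from bench import get_state, eyes, ticket gives the robot as it stands.
- The arm moves only by the tool carry_out, never from a script. Its argument "motion" is a list of rows, each a list of 2 entries, a list of its own where there are three numbers: the shift along the world's x, y, z in m, then the turn about the world's z in rad. A call has 1 to 20 rows; each row is the pose to reach, as a shift and turn from the pose commanded when the call began; what a row does not reach only later rows make up. A row lasts 1/10 s, in which the tool goes at most 50 mm and 8.59 degrees, less where a joint would pass 70% of its speed; a pose out of reach is approached as far as the arm can. A call with a gripper value outside its range is refused whole. "grip" is the gripper command: -1 is fully open, 1 is shut, values between are in proportion, set as the call begins (left out, the last holds). The fingers move at their own pace and stop on an object; "squeeze" is the grip in N (left out, the last holds). Time passes only in rows, so rows that repeat a pose let the fingers close. It gives the time, the measured TCP pose, the force and the opening at its end, in the units of the state.
- get_state(): the state, without advancing time (a new reading comes with each control period).
- eyes.get_image(name): name is "scene" or "top" or "wrist"; returns a dict with "pixels" (384x512x3 uint8, blue, green, red), "mtx" (3x3 intrinsics, pixels), "extrinsics" (4x4, takes a point from camera to world coordinates). Camera axes: x right, y down, z forward; pixel columns grow to the right and rows downward; lengths in m; the calibration is good to about 2 mm. The wrist camera is an equidistant fisheye: a pixel r from the principal point sees the ray r / f radians off the axis. A picture is of the moment at which its call begins. There is no depth.
- ticket.close_job(): hands the job in, once; it reports no verdict.
The state is a dict: "time": time; "joint_positions": joint angles; "qd": joint speeds; "joint_torque": joint torques, N m; "position": TCP position; "tool_rot": TCP orientation; "ft_force": force on the tool from outside, world axes, zero at the start; "torque": the same for the moment, N m; "grip_width": opening from 0.0 (shut) to 1.0 (fully open).
Only numpy, scipy, OpenCV 4.12 (cv2) and the standard library are available. Lean on these libraries where they do the work, as an engineer would, in place of code of your own. Each camera call takes 0.05 s, during which the arm holds its last target. There are 200 camera calls.

TASK

Lock the laboratory shaker for transport: take the long locking pin out of the pin stand and put it straight down through the upper ear, the platform's tab and the lower ear of the yoke at the shaker's end, until its flange rests on the upper ear, and let go. The short pin does not reach the lower ear: leave it in the stand.

Things in the scene. Friction and masses are not known exactly. Their poses are not given: they have to be found in the camera images.
- pin_long_grip (a point): Centre of the long pin's grip. Upright round pin, from the top: black ribbed grip 22 mm diameter, 44 mm tall; steel flange 44 mm diameter, 5 mm thick; steel shank 14 mm diameter, 66 mm long, its last 6 mm tapering to a 9 mm nose. The point is 27 mm above the flange's underside, 93 mm above the nose; z = 0.109 in the stand, 38 mm higher than the other pin's. 0.09 kg. Its z runs up the pin.
- pin_short_grip (a point): Centre of the short pin's grip: same grip and flange as the long pin, but a shank of only 28 mm. 55 mm above its nose, z = 0.071 in the stand. Its z runs up the pin.
- pin_stand: Low grey block 150 x 50 x 40 mm, fixed; origin at the centre of its underside. Two round sockets on its top, 45 mm from the centre along its x each way, 24 mm deep, 15.5 mm wide, hold the two pins upright; which pin is in which socket varies.
- yoke_mouth (a point): Centre of the hole in the yoke's upper ear, on its top face, z = 0.088. Three level 8 mm plates with 8 mm gaps: upper ear, the platform's tab (z 0.064 to 0.072), lower ear (0.048 to 0.056), each with an upright hole 28 mm wide, 2 mm chamfer; nothing below. The tab may sit up to 4 mm off along x; the nose pushes it straight. Seated, the pin's grip centre is 27 mm above this point.
- shaker: Flat white box 160 x 130 mm with an aluminium platform, rim rails up to z = 0.09; fixed. Its aluminium yoke (52 x 70 mm, two ears on four corner posts 8 mm thick, screw heads up to z = 0.091) stands at its end to the robot's left. Origin on the worktop right under the yoke's holes; x points from the yoke to the box, z up. The holes are 45 mm in front of the box.

How it is judged:
At the end, for the whole second after the job is handed in: The long pin is upright (within 10 degrees) through all three holes: its grip's centre lies within 15 mm (horizontally) of the hole's centre and 15 to 34 mm above the upper ear (flange down on the ear), at rest; the short pin is still in its socket (grip moved less than 30 mm) (horizontal distance between pin_long_grip and yoke_mouth below 0.015 m and z of pin_long_grip in the frame of yoke_mouth between 0.015 and 0.034 m and angle between pin_long_grip's own z axis and vertical below 0.18 rad and linear speed of pin_long below 0.02 m/s and distance of pin_short_grip from where it was at the start of the episode below 0.03 m); the robot touches nothing.
It fails at once if the short pin is taken out of its socket (its grip moved 30 mm or more) (distance of pin_short_grip from where it was at the start of the episode above 0.03 m).
It also fails if it takes over 35 s, if anything falls off the work surface, if the arm or the gripper's body presses on something with over 40 N, if the wrist force passes 120 N, or if a joint passes its speed limit or range.

## Working session

There is one attempt and no reset: what is moved stays moved. The work goes in short steps, Python scripts to look and compute and a tool call to move; the robot and the scene stay as the last step left them, time stands still between calls to the robot, and variables do not carry over. Pictures are saved under pics/ and viewed, about 8 in all and at most 12, crops included, and the job is handed in when it is done.

Besides the shell and the picture viewer there is one more tool, called after "Emit:" by a JSON object that holds its "name" and its "arguments", one argument or row to a line. carry_out: Moves the arm, as the interface text tells. Its arguments: {"type":"object","properties":{"motion":{"type":"array","items":{"type":"array"}},"grip":{"type":"number"},"squeeze":{"type":"number"}},"required":["motion"]}

```bash
mkdir -p pics
cat > h.py <<'E'
import numpy as np, cv2
from bench import get_state, eyes, ticket
def snap(n,f):
    d=eyes.get_image(n); cv2.imwrite('pics/'+f,d['pixels']); np.savez('pics/'+f+'.npz',m=d['mtx'],e=d['extrinsics'],p=d['pixels']); return d
def ray(f,u,v,fish=False):
    d=np.load('pics/'+f+'.npz'); m,e=d['m'],d['e']
    x,y=(u-m[0,2])/m[0,0],(v-m[1,2])/m[1,1]
    if fish:
        r=np.hypot(x,y); s=np.sin(r)/max(r,1e-9); c=np.array([x*s,y*s,np.cos(r)])
    else: c=np.array([x,y,1.])
    return e[:3,3],e[:3,:3]@c
def at(f,u,v,z,fish=False):
    o,d=ray(f,u,v,fish); return (o+d*(z-o[2])/d[2]).round(4)
E
python3 - <<'E'
from h import *
snap('top','t1.png');snap('scene','s1.png')
a=np.hstack([cv2.imread('pics/t1.png'),cv2.imread('pics/s1.png')])
print(get_state())
for f in('t1.png','s1.png'): print(np.load('pics/'+f+'.npz')['e'].round(3))
E
```

```text
{'time': 0.1, 'joint_positions': array([ 1.21810956,  0.32175638, -0.07006537,  1.45156316,  0.02260677,
        1.37077325, -0.05690026]), 'qd': array([ 0.00165206, -0.00079956,  0.00190752, -0.00128231, -0.00105353,
       -0.00057381, -0.00089812]), 'joint_torque': array([ 1.33320050e-04, -4.92570555e+01, -4.05267393e-01, -3.13399494e+01,
       -6.41032867e-02,  3.94491095e-02,  9.64268384e-05]), 'position': array([ 0.23286691, -0.60632896,  0.22156075]), 'tool_rot': array([-2.58858873e+00,  1.77855719e+00,  2.30728145e-03]), 'ft_force': array([0.60116364, 0.53532965, 0.09222347]), 'torque': array([ 0.01047479, -0.00835441, -0.03256753]), 'grip_width': 1.0001204266487687}
[[-0.021 -0.988  0.154  0.392]
 [-1.     0.023  0.011 -0.171]
 [-0.014 -0.154 -0.988  0.929]
 [ 0.     0.     0.     1.   ]]
[[-0.509 -0.593  0.624  0.011]
 [-0.861  0.345 -0.374  0.132]
 [ 0.006 -0.727 -0.686  0.686]
 [ 0.     0.     0.     1.   ]]
```

View pics/t1.png

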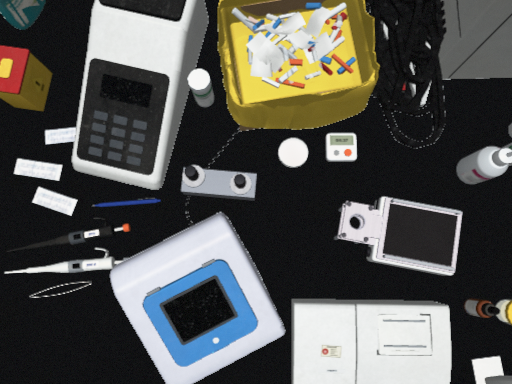

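View pics/s1.png

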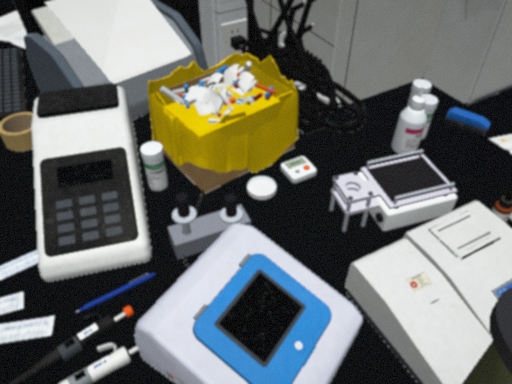

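The pin at left (top ~(193,173)) shows a raised flange, so it is the long one. The yoke hole is near (357,222). I'll enlarge both.

Run:
```python
from h import *
a=cv2.imread('pics/t1.png');b=cv2.imread('pics/s1.png')
c=lambda i,u,v:cv2.resize(i[v:v+60,u:u+80],(400,300),interpolation=cv2.INTER_CUBIC)
cv2.imwrite('pics/c1.png',np.vstack([np.hstack([c(a,178,150),c(a,325,190)]),np.hstack([c(b,165,185),c(b,320,160)])]))
```

```text
(no output)
```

View pics/c1.png

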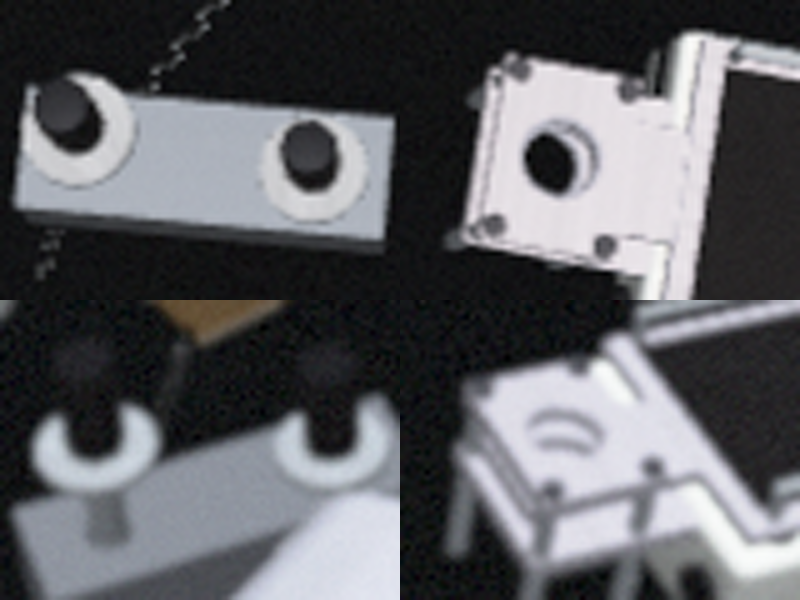

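Run:
```python
from h import *
T=lambda x,y,z:at('t1.png',178+(x+.5)/5-.5,150+(y+.5)/5-.5,z)
Y=lambda x,y,z:at('t1.png',325+(x-400+.5)/5-.5,190+(y+.5)/5-.5,z)
S=lambda x,y,z:at('s1.png',165+(x+.5)/5-.5,185+(y-300+.5)/5-.5,z)
SY=lambda x,y,z:at('s1.png',320+(x-400+.5)/5-.5,160+(y-300+.5)/5-.5,z)
print('long flange',T(79,128,.087),S(96,445,.087),'griptop',T(64,104,.131))
print('short flange',T(313,170,.049),S(331,450,.049))
print('stand corners',T(27,85,.04),T(395,117,.04),T(384,240,.04),T(14,208,.04))
print('hole',Y(562,157,.088),SY(566,433,.088))
print('yoke screws',[Y(*p,.09) for p in((518,68),(628,90),(605,245),(494,224))])
s=get_state();from scipy.spatial.transform import Rotation as R
print(R.from_rotvec(s['tool_rot']).as_matrix().round(3))
```

```text
long flange [ 0.5709 -0.0474  0.087 ] [ 0.5667 -0.0463  0.087 ] griptop [ 0.5706 -0.0483  0.131 ]
short flange [ 0.5594 -0.1362  0.049 ] [ 0.5544 -0.134   0.049 ]
stand corners [ 0.5994 -0.0191  0.04  ] [ 0.5823 -0.1697  0.04  ] [ 0.5316 -0.1641  0.04  ] [ 0.5483 -0.014   0.04  ]
hole [ 0.4746 -0.3578  0.088 ] [ 0.4695 -0.3549  0.088 ]
yoke screws [array([ 0.5087, -0.3426,  0.09  ]), array([ 0.4993, -0.3837,  0.09  ]), array([ 0.4409, -0.3715,  0.09  ]), array([ 0.4497, -0.3304,  0.09  ])]
[[ 0.359 -0.933 -0.001]
 [-0.933 -0.359  0.002]
 [-0.002  0.    -1.   ]]
```

```bash
python3 - <<'E'
from h import *
def tri(a,b):
    o,d=ray('t1.png',*a);p,e=ray('s1.png',*b)
    d/=np.linalg.norm(d);e/=np.linalg.norm(e)
    s=np.linalg.lstsq(np.c_[d,-e],p-o,rcond=None)[0]
    x,y=o+d*s[0],p+e*s[1]; return ((x+y)/2).round(3),np.linalg.norm(x-y).round(3)
for n,a,b in [('thermo lcd',(125,92),(85,187)),('keypad rb corner',(156,175),(134,263)),('centri button',(216,341),(299,345)),('centri screen tl',(163,295),(217,318)),('centri screen tr',(222,277),(265,272)),('bottle cap',(198,79),(151,148))]: print(n,*tri(a,b))
for p in((165,187),(207,10),(228,212),(112,270)): print(p,at('t1.png',*p,.1),at('t1.png',*p,.05))
for p in((240,128),(300,128)): print('box',at('t1.png',*p,0.),at('t1.png',*p,.1))
E
python3 - <<'E'
import sys; sys.path.insert(0,'.')
import cv2
a=cv2.imread('pics/t1.png')[90:240,120:320];b=cv2.imread('pics/s1.png')[130:280,100:300]
cv2.imwrite('pics/c2.png',cv2.resize(cv2.hconcat([a,b]),(800,300),interpolation=cv2.INTER_CUBIC))
E
```

```text
thermo lcd [0.748 0.09  0.072] 0.009
keypad rb corner [ 0.599  0.054 -0.028] 0.005
centri button [ 0.258 -0.087  0.073] 0.0
centri screen tl [0.343 0.003 0.1  ] 0.008
centri screen tr [ 0.376 -0.101  0.098] 0.001
bottle cap [ 0.761 -0.059  0.099] 0.002
(165, 187) [0.5465 0.0048 0.1   ] [0.5559 0.0154 0.05  ]
(207, 10) [ 0.9087 -0.0771  0.1   ] [ 0.9399 -0.0714  0.05  ]
(228, 212) [ 0.4959 -0.1144  0.1   ] [ 0.5022 -0.111   0.05  ]
(112, 270) [0.3929 0.1016 0.1   ] [0.3929 0.1181 0.05  ]
box [ 0.6915 -0.1359  0.    ] [ 0.6592 -0.1397  0.1   ]
box [ 0.6881 -0.2659  0.    ] [ 0.6562 -0.2557  0.1   ]
```

View pics/c2.png

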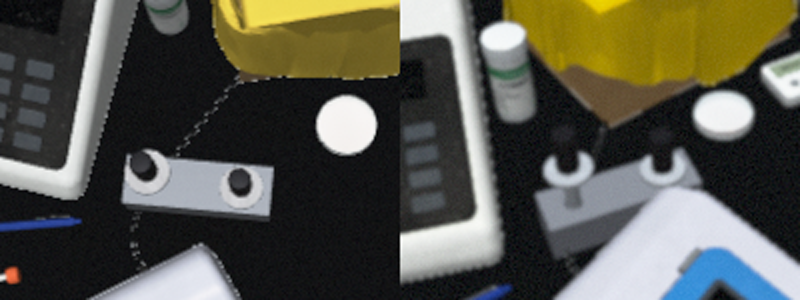

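The long pin is at about (0.569,-0.047) and the hole at about (0.4735,-0.357). The neighbouring devices are low, about 0.12 m at most, and the tall yellow box starts at x ≈ 0.65. I'll keep the jaws along y and go above the pin.

Emit:
{"name": "carry_out", "arguments": {
  "motion": [
    [[0.336,0.559,0.0],-0.37],
    [[0.336,0.559,0.0],-0.37],
    [[0.336,0.559,0.0],-0.37],
    [[0.336,0.559,0.0],-0.37],
    [[0.336,0.559,0.0],-0.37],
    [[0.336,0.559,0.0],-0.37],
    [[0.336,0.559,0.0],-0.37],
    [[0.336,0.559,0.0],-0.37],
    [[0.336,0.559,0.0],-0.37],
    [[0.336,0.559,0.0],-0.37],
    [[0.336,0.559,0.0],-0.37],
    [[0.336,0.559,0.0],-0.37],
    [[0.336,0.559,0.0],-0.37],
    [[0.336,0.559,0.0],-0.37],
    [[0.336,0.559,0.0],-0.37],
    [[0.336,0.559,0.0],-0.37],
    [[0.336,0.559,0.0],-0.37],
    [[0.336,0.559,0.0],-0.37],
    [[0.336,0.559,0.0],-0.37],
    [[0.336,0.559,0.0],-0.37]
  ],
  "grip": -1
}}

```text
time: 2.1
position: [0.5689, -0.0484, 0.2227]
tool_rot: [2.217, -2.226, 0.0]
ft_force: [-0.2, 0.5, 0.0]
grip_width: 0.999
```

Run:
```python
from h import *
snap('wrist','w1.png'); print(get_state()['position'],get_state()['tool_rot'],np.load('pics/w1.png.npz')['m'],np.load('pics/w1.png.npz')['e'].round(3))
```

```text
[ 0.56901077 -0.04816827  0.22271648] [ 2.21716607e+00 -2.22565648e+00  4.82522005e-04] [[297.31863964   0.         254.57072456]
 [  0.         297.31863964 195.54240258]
 [  0.           0.           1.        ]] [[-0.004 -0.963 -0.271  0.641]
 [-1.     0.004  0.001 -0.049]
 [-0.     0.271 -0.963  0.384]
 [ 0.     0.     0.     1.   ]]
```

View pics/w1.png

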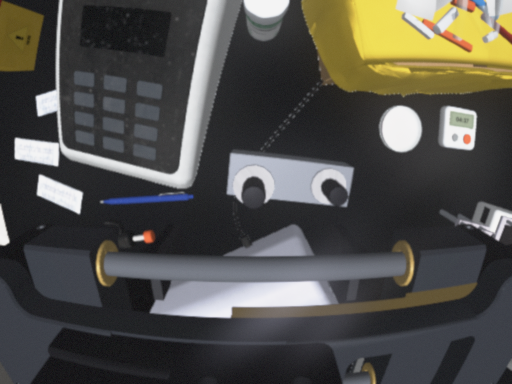

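Wrist view: the long pin's flange is centred at about (253,186) and the short pin's at about (331,187). The stand is intact.

Run:
```python
from h import *
a=cv2.imread('pics/w1.png')
cv2.imwrite('pics/c3.png',cv2.resize(a[140:230,210:330],(800,600),interpolation=cv2.INTER_CUBIC))
for p,z in(((253,186),.087),((254,199),.131),((331,187),.049)): print(at('w1.png',*p,z,True))
```

```text
[ 0.5678 -0.0467  0.087 ]
[ 0.5668 -0.0479  0.131 ]
[ 0.5571 -0.1391  0.049 ]
```

View pics/c3.png

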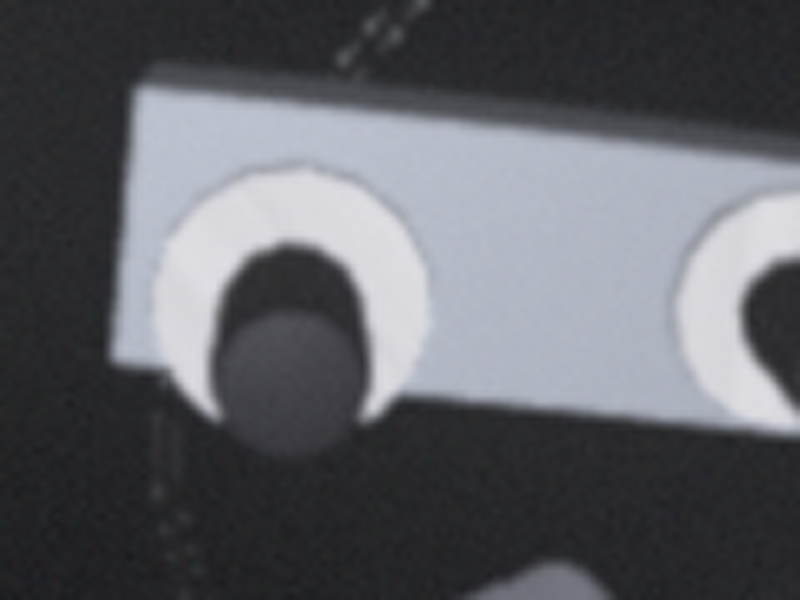

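Emit:
{"name": "carry_out", "arguments": {
  "motion": [
    [[-0.001,0.0,-0.04],0],
    [[-0.001,0.0,-0.08],0],
    [[-0.001,0.0,-0.11],0],
    [[-0.001,0.0,-0.127],0],
    [[-0.001,0.0,-0.127],0],
    [[-0.001,0.0,-0.127],0]
  ]
}}

```text
time: 2.75
position: [0.5684, -0.0477, 0.0961]
tool_rot: [-2.218, 2.225, -0.0]
ft_force: [0.3, 0.0, -0.7]
grip_width: 0.999
```

Emit:
{"name": "carry_out", "arguments": {
  "motion": [
    [[0,0,0],0],
    [[0,0,0],0],
    [[0,0,0],0],
    [[0,0,0],0],
    [[0,0,0],0],
    [[0,0,0],0],
    [[0,0,0],0],
    [[0,0,0],0],
    [[0,0,0],0],
    [[0,0,0],0]
  ],
  "grip": 1,
  "squeeze": 40
}}

```text
time: 3.75
position: [0.568, -0.0477, 0.0955]
tool_rot: [2.218, -2.225, -0.0]
ft_force: [-0.1, 0.4, 0.4]
grip_width: 0.244
```

Gripped: the opening is about 21 mm, which matches the 22 mm grip. Lift and go above the yoke.

Emit:
{"name": "carry_out", "arguments": {
  "motion": [
    [[0,0,0.02],0],
    [[0,0,0.05],0],
    [[0,0,0.09],0],
    [[0,0,0.13],0],
    [[0,0,0.13],0],
    [[-0.012,-0.04,0.13],0],
    [[-0.024,-0.08,0.13],0],
    [[-0.036,-0.12,0.13],0],
    [[-0.048,-0.16,0.13],0],
    [[-0.06,-0.2,0.13],0],
    [[-0.072,-0.24,0.13],0],
    [[-0.084,-0.275,0.13],0],
    [[-0.091,-0.3,0.13],0],
    [[-0.0945,-0.309,0.13],0],
    [[-0.0945,-0.309,0.13],0],
    [[-0.0945,-0.309,0.13],0],
    [[-0.0945,-0.309,0.13],0]
  ]
}}

```text
time: 5.45
position: [0.4748, -0.3544, 0.2256]
tool_rot: [-2.221, 2.22, 0.0]
ft_force: [0.6, -0.0, -1.6]
grip_width: 0.242
```

Emit:
{"name": "carry_out", "arguments": {
  "motion": [
    [[0,0,-0.02],0],
    [[0,0,-0.025],0],
    [[0,0,-0.025],0],
    [[0,0,-0.025],0]
  ]
}}

```text
time: 5.85
position: [0.4741, -0.3563, 0.2011]
tool_rot: [-2.219, 2.224, -0.001]
ft_force: [0.2, -0.5, -0.3]
grip_width: 0.244
```

Run:
```python
from h import *
d=snap('wrist','w2.png'); snap('scene','s2.png'); snap('top','t2.png')
print(get_state()['position'],get_state()['grip_width'])
c=lambda f,u,v,w,h:cv2.resize(cv2.imread('pics/'+f)[v:v+h,u:u+w],(400,300),interpolation=cv2.INTER_CUBIC)
cv2.imwrite('pics/c4.png',np.vstack([np.hstack([c('s2.png',290,90,160,120),c('t2.png',300,160,120,90)]),np.hstack([c('w2.png',170,120,200,150),c('w2.png',0,0,512,384)])]))
```

```text
[ 0.47401499 -0.35691507  0.2014476 ] 0.24462556555136258
```

View pics/c4.png

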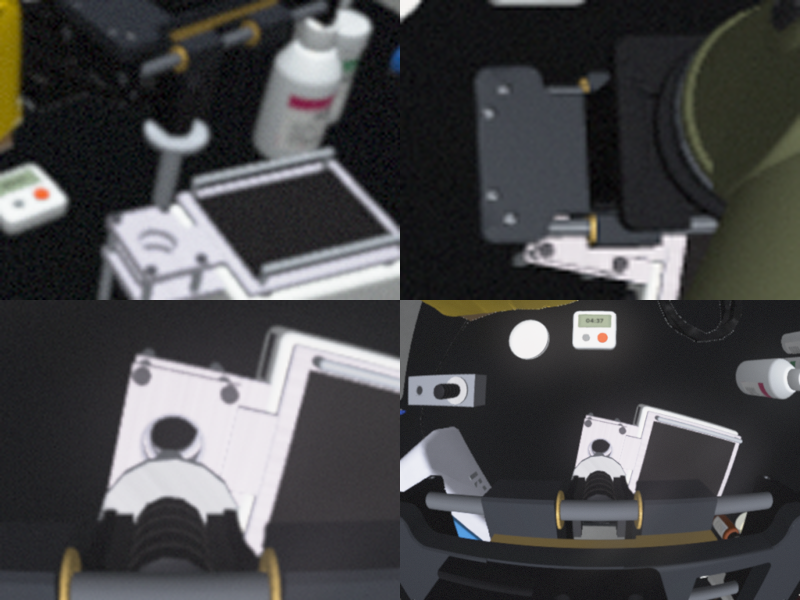

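The pin hangs upright over the yoke. In the wrist view the hole centre is at about (256,191). In the scene view the nose is at about (354.5,172.5).

Run:
```python
from h import *
for v in(190,191,192): print('hole w',at('w2.png',256,v,.088,True))
from math import *
# scene: nose, flange, hole, in same camera
print('nose',at('s2.png',290+162/2.5,90+206/2.5,.1225),'flange',at('s2.png',290+176/2.5,90+134/2.5,.1925),'hole s',at('s2.png',290+158/2.5,90+241/2.5,.088))
# flange of pin in wrist (upper arc: left 101 right 243)
print('flange w',at('w2.png',170+172/2,120+(458-300)/2,.1925,True))
print(get_state()['position'])
```

```text
hole w [ 0.4746 -0.3576  0.088 ]
hole w [ 0.4736 -0.3576  0.088 ]
hole w [ 0.4726 -0.3576  0.088 ]
nose [ 0.4708 -0.3542  0.1225] flange [ 0.4687 -0.3515  0.1925] hole s [ 0.4686 -0.3552  0.088 ]
flange w [ 0.4964 -0.3572  0.1925]
[ 0.47401499 -0.35691507  0.2014476 ]
```

Aligned within about 2 mm, and the clearance is 7 mm. Descend.

Emit:
{"name": "carry_out", "arguments": {
  "motion": [
    [[0,-0.001,-0.015],0],
    [[0,-0.001,-0.03],0],
    [[0,-0.001,-0.04],0],
    [[0,-0.001,-0.048],0],
    [[0,-0.001,-0.056],0],
    [[0,-0.001,-0.064],0],
    [[0,-0.001,-0.07],0],
    [[0,-0.001,-0.07],0]
  ]
}}

```text
time: 6.8
position: [0.4731, -0.3574, 0.1296]
tool_rot: [2.218, -2.225, -0.003]
ft_force: [-0.7, -0.1, -0.8]
grip_width: 0.242
```

Emit:
{"name": "carry_out", "arguments": {
  "motion": [
    [[0,0,-0.008],0],
    [[0,0,-0.016],0],
    [[0,0,-0.022],0],
    [[0,0,-0.025],0],
    [[0,0,-0.0265],0],
    [[0,0,-0.0265],0],
    [[0,0,-0.0265],0]
  ]
}}

```text
time: 7.5
position: [0.4738, -0.3579, 0.1043]
tool_rot: [2.218, -2.225, 0.001]
ft_force: [0.4, 0.5, -0.4]
grip_width: 0.241
```

About 2 mm above seating, with no contact force. Release, then retreat straight up.

Emit:
{"name": "carry_out", "arguments": {
  "motion": [
    [[0,0,-0.001],0],
    [[0,0,-0.001],0],
    [[0,0,-0.001],0],
    [[0,0,-0.001],0],
    [[0,0,-0.001],0],
    [[0,0,-0.001],0],
    [[0,0,-0.001],0],
    [[0,0,-0.001],0]
  ],
  "grip": -1
}}

```text
time: 8.3
position: [0.4736, -0.3578, 0.1031]
tool_rot: [2.218, -2.225, 0.0]
ft_force: [-0.0, -0.5, 0.1]
grip_width: 0.887
```

Emit:
{"name": "carry_out", "arguments": {
  "motion": [
    [[0,0,0.02],0],
    [[0,0,0.05],0],
    [[0,0,0.09],0],
    [[0,0,0.12],0],
    [[0,0,0.12],0],
    [[0,0,0.12],0]
  ]
}}

```text
time: 8.9
position: [0.4739, -0.358, 0.2238]
tool_rot: [2.218, -2.225, 0.003]
ft_force: [-0.2, 0.0, -0.2]
grip_width: 1.002
```

Run:
```python
from h import *
snap('wrist','w3.png'); snap('scene','s3.png'); s=get_state(); print(s['time'],s['position'],s['ft_force'],s['grip_width'])
c=lambda f,u,v,w,h:cv2.resize(cv2.imread('pics/'+f)[v:v+h,u:u+w],(400,300),interpolation=cv2.INTER_CUBIC)
cv2.imwrite('pics/c5.png',np.vstack([np.hstack([c('s3.png',300,130,100,75),c('s3.png',160,170,120,90)]),np.hstack([c('w3.png',190,130,140,105),c('w3.png',0,0,512,384)])]))
```

```text
9.0 [ 0.47289689 -0.35738818  0.22173248] [-0.61120117 -0.19485259 -0.42069292] 0.9959245403414921
```

View pics/c5.png

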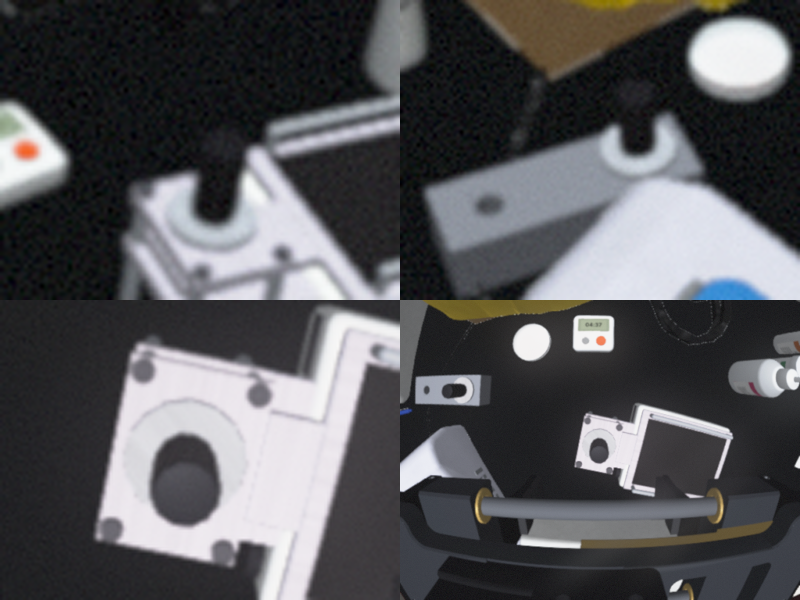

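The flange lies flat on the upper ear, centred between the screws, and the short pin is still in its socket. The gripper is clear of everything.

```bash
python3 -c "
from bench import ticket; print(ticket.close_job())"
```

```text
the job is handed in; nothing more can be done
None
```

The long pin is now down through the yoke at the shaker's end, with its flange flat on the upper ear. I let go of it and handed the job in at about 9 s of the 35 s allowed; no verdict is reported.

**Insertion:** the wrist force stayed below 1 N all the way down. I released the pin about 1 to 2 mm above its seat and it dropped the rest of the way.

**Final pictures:** the wrist and scene views show the flange centred between the four screws and the pin upright. The short pin is still in its socket. The open gripper hangs about 12 cm above the yoke and touches nothing.

**Disagreements:** the scene camera put points 3 to 5 mm off the top camera. The wrist camera agreed with the top camera to about 1 mm, so I went by those two. I judged the final seating by eye and did not measure it.

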